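# Make up two table sets from the counter stock

### The job

Make up the two table sets. In the steel tray, stand the squat glass jar in the pocket at the handle end with the little white ceramic pot standing upright in the middle of the jar's lid, and stand the tall steel shaker in the other pocket. In the white foam crate, stand the square tub in one pocket and the short steel shaker in the other, either way round; everything ends upright and let go, and the little spice jar and the wooden cup among the stock stay standing where they are.

Things in the scene. Friction and masses are not known exactly. Their poses are not given: they have to be found in the camera images.
- steel_tray: Open stainless tray, fixed to the counter, 116 mm (its x) by 190 mm (its y), walls 18 mm high and 3 mm thick, floor 3 mm thick. A rib of the wall height splits it into two pockets, each 110 mm (x) by 90 mm (y) inside, centred at y = +47 mm and y = -47 mm of its own frame. A wire loop handle sticks out 35 mm at its +y end, so the pocket at the handle end is the one at y = +47 mm. Origin: centre of the underside, on the counter; z up.
- foam_crate: Low white foam crate, fixed to the counter, 134 mm (its x) by 214 mm (its y), walls 30 mm high and 12 mm thick, floor 6 mm thick. A 10 mm rib of the wall height splits it into two pockets, each 110 mm (x) by 90 mm (y) inside, centred at y = +50 mm and y = -50 mm of its own frame. Origin: centre of the underside, on the counter; z up.
- jar_mid (a point): Squat round jar of amber glass with a flat metal lid, 58 mm diameter, 50 mm high, about 0.26 kg, standing. The point is its centre, half-way up; z up.
- pot_mid (a point): Little open round pot of white ceramic, mouth up, 48 mm diameter at the foot, 50 mm at the rim, 44 mm high, about 0.12 kg, standing. The point is its centre, half-way up; z up.
- tall_shaker_mid (a point): Tall steel shaker, a plain cylinder 46 mm diameter, 110 mm high, small holes in the top, about 0.28 kg, standing. The point is its centre, half-way up; z up.
- tub_mid (a point): Square tub, grey with a flat white lid, 58 by 58 mm (its x and y; the part below the lid is about 55 mm wide to look at, but grips as 58), 56 mm high, about 0.22 kg, standing. The point is its centre, half-way up; x and y are square to its sides, z up.
- short_shaker_mid (a point): Short steel shaker, same as the tall one but 62 mm high: 46 mm diameter, about 0.18 kg, standing. The point is its centre, half-way up; z up.
- spice_jar: Bystander: slim green glass spice jar with a black cap, 34 mm diameter, 60 mm high, standing loose among the stock; leave it where it is. Origin: centre of its underside.
- pick_cup: Bystander: little dark wooden cup, 34 mm diameter, 46 mm high, standing loose among the stock; leave it where it is. Origin: centre of its underside.
Not all that is in view belongs to the job. What is shaped like the part that bears short_shaker_mid but pink or yellow is not meant.

How it is judged:
At the end, for the whole second after the job is handed in: Jar in the steel tray's handle-end pocket, pot on its lid within 15 mm of the middle, tall shaker in the other pocket; tub and short shaker in the foam crate, one per pocket; each within 30 mm of its pocket's centre along the tray, 5 mm of standing height, upright within 0.1 rad, at rest (y of jar_mid in the frame of steel_tray between 0.017 and 0.077 m and x of jar_mid in the frame of steel_tray between -0.04 and 0.04 m and z of jar_mid in the frame of steel_tray between 0.023 and 0.033 m and angle between each of jar_mid, tall_shaker_mid, pot_mid's own z axis and vertical below 0.1 rad and y of tall_shaker_mid in the frame of steel_tray between -0.077 and -0.017 m and x of tall_shaker_mid in the frame of steel_tray between -0.04 and 0.04 m and z of tall_shaker_mid in the frame of steel_tray between 0.053 and 0.063 m and horizontal distance between pot_mid and jar_mid below 0.015 m and z of pot_mid in the frame of jar_mid between 0.042 and 0.052 m and (((y of tub_mid in the frame of foam_crate between 0.02 and 0.08 m and x of tub_mid in the frame of foam_crate between -0.04 and 0.04 m and z of tub_mid in the frame of foam_crate between 0.029 and 0.039 m and angle between tub_mid's own z axis and vertical below 0.1 rad) and (y of short_shaker_mid in the frame of foam_crate between -0.08 and -0.02 m and x of short_shaker_mid in the frame of foam_crate between -0.04 and 0.04 m and z of short_shaker_mid in the frame of foam_crate between 0.032 and 0.042 m and angle between short_shaker_mid's own z axis and vertical below 0.1 rad)) or ((y of tub_mid in the frame of foam_crate between -0.08 and -0.02 m and x of tub_mid in the frame of foam_crate between -0.04 and 0.04 m and z of tub_mid in the frame of foam_crate between 0.029 and 0.039 m and angle between tub_mid's own z axis and vertical below 0.1 rad) and (y of short_shaker_mid in the frame of foam_crate between 0.02 and 0.08 m and x of short_shaker_mid in the frame of foam_crate between -0.04 and 0.04 m and z of short_shaker_mid in the frame of foam_crate between 0.032 and 0.042 m and angle between short_shaker_mid's own z axis and vertical below 0.1 rad))) and linear speed of each of jar, pot, tall_shaker, tub, short_shaker below 0.02 m/s); the robot touches nothing.
It fails at once if a bystander (spice jar or wooden cup) is shifted by more than 20 mm or tipped over (distance of any of spice_jar, pick_cup from where it was at the start of the episode above 0.02 m or angle between any of spice_jar, pick_cup's own z axis and vertical above 0.5 rad).
It also fails if it takes over 128 s, if anything falls off the work surface, if the arm or the gripper's body presses on something with over 40 N, if the wrist force passes 120 N, or if a joint passes its speed limit or range.

### The arm

A 6-joint arm with a two-finger parallel gripper is mounted at the origin on the work surface. World frame = base frame: x ahead of the robot, y to its left, z up, the work surface at z = 0. Lengths are in m, angles in rad, forces in N, time in s.
With the tool pointing down it reaches from about 0.35 to 0.775 m from the base axis. Payload 5.5 kg.
Tool frame: the origin (TCP) lies between the finger pads; the fingertips stand 8 mm ahead of it and the grasp point (between the pads) lies 11 mm behind it; z points along the fingers, y is the line along which they close (so a half turn about z gives the same grasp; the last joint's range is limited). The gripper opens to 85 mm and grips with 20 to 120 N. Pads are 22 mm wide; open, the fingers measure 114 mm over their backs; the gripper's body (76 mm by 85 mm) begins 54 mm behind the grasp point. The pads swing forward as they close: fully open they stand 13 mm farther back than shut.
Start: joints at [-1.249, 0.313, 0.046, 1.304, 0, 1.431], TCP at [0.256, -0.515, 0.239] pointing down, gripper open.
Joint ranges: [-2.76, 2.76], [-0.86, 1.69], [-1.03, 1.26], [-2.2, 2.34], [-1.47, 1.5], [-3.14, 3.14]. Speed limits (rad/s): [2.57, 2.57, 3.14, 3.14, 3.14, 3.14].

### API

Orientations are given as a unit quaternion [w, x, y, z].
In Python, from workcell import status, vision, job gives the robot as it stands. The module is installed in compiled form; this text tells all that it offers.
- The arm moves only by the tool apply_moves, never from a script. Its argument "moves" is one flat list of numbers, 6 for each row, row after row: the shift along the world's x, y, z in units of 25 mm (1.0 is 25 mm), then the turn, a rotation vector about the world's x, y, z in rad. In form: [x, y, z, rx, ry, rz, x, y, z, rx, ry, rz, ...]. A call has 1 to 20 rows; each row is the pose to reach, as a shift and turn from the pose commanded when the call began; what a row does not reach only later rows make up. A row lasts 1/12 s, in which the tool goes at most 41.7 mm and 7.16 degrees, less where a joint would pass 70% of its speed; a pose out of reach is approached as far as the arm can. A call with a gripper value outside its range is refused whole. "claw" is the opening in per cent of the stroke, from 0 (shut) to 100 (fully open), set as the call begins (left out, the last holds). The fingers move at their own pace and stop on an object; "newtons" is the grip in N (left out, the last holds). Time passes only in rows, so rows that repeat a pose let the fingers close. It gives the time, the measured TCP pose, the force, the opening and the grip force at its end, in the units of the state.
- status.get_state(): the state, without advancing time (a new reading comes with each control period).
- vision.read_camera(name): name is "side" or "top"; returns a dict with "image" (384x512x3 uint8, blue, green, red), "camera_matrix" (3x3 intrinsics, pixels), "camera_from_world" (4x4, takes a point from world to camera coordinates). Camera axes: x right, y down, z forward; pixel columns grow to the right and rows downward; lengths in m; the calibration is good to about 2 mm. A picture is of the moment at which its call begins. There is no depth.
- job.hand_in(): hands the job in; it is judged then, once.
The state is a dict: "clock": time; "joint_pos": joint angles; "qvel": joint speeds; "tau": joint torques, N m; "tcp_pos": TCP position; "orientation": TCP orientation; "wrist_force": force on the tool from outside, world axes, zero at the start; "ft_torque": the same for the moment, N m; "finger_gap": finger opening in m; "grip_force": force on a finger pad.
Only numpy, scipy, OpenCV 4.12 (cv2) and the standard library are available. Lean on these libraries where they do the work, as an engineer would, in place of code of your own. Each camera call takes 0.05 s, during which the arm holds its last target. There are 200 camera calls.

## Working session

There is one attempt and no reset: what is moved stays moved. The work goes in short steps, Python scripts to look and compute and a tool call to move; the robot and the scene stay as the last step left them, time stands still between calls to the robot, and variables do not carry over. Pictures are saved under pics/ and viewed, at most 14 in all, crops included, and the job is handed in when it is done.

Besides the shell and the picture viewer there is one more tool, called as name(argument=value, ...) on one line, values as JSON. apply_moves: Moves the arm, as the interface text tells. Its arguments: {"type":"object","properties":{"moves":{"type":"array","items":{"type":"number"}},"claw":{"type":"number"},"newtons":{"type":"number"}},"required":["moves"]}

```bash
mkdir -p pics; cat > h.py <<'E'
import numpy as np, cv2
from workcell import status, vision, job
def snap(n,tag):
    r=vision.read_camera(n); cv2.imwrite(f'pics/{tag}.png',r['image']); np.savez(f'pics/{tag}.npz',**r); return r
def load(tag): return np.load(f'pics/{tag}.npz')
def ray(r,u,v):
    T=r['camera_from_world'];R=T[:3,:3];c=-R.T@T[:3,3]
    return c,R.T@np.linalg.solve(r['camera_matrix'],[u,v,1.])
def onz(r,u,v,z):
    c,d=ray(r,u,v); return c+d*(z-c[2])/d[2]
def proj(r,p):
    q=r['camera_from_world'][:3,:3]@np.asarray(p,float)+r['camera_from_world'][:3,3]; q=r['camera_matrix']@q; return q[:2]/q[2]
E
python3 - <<'E'
from h import *
for n in('top','side'):
    r=snap(n,n+'0'); c,d=ray(r,256,192); print(n,c.round(3),(d/np.linalg.norm(d)).round(3),r['camera_matrix'][0,0], r['camera_from_world'][:3,:3].round(2).tolist())
    cv2.imwrite(f'pics/{n}0b.png',cv2.resize(r['image'],(800,600),interpolation=cv2.INTER_CUBIC))
s=status.get_state(); print({k:np.round(v,3).tolist() for k,v in s.items()})
E
```

```text
top [ 0.421 -0.003  1.005] [ 0.085 -0.017 -0.996] 362.55876213823484 [[0.01, -1.0, -0.0], [-1.0, -0.01, -0.09], [0.09, 0.0, -1.0]]
side [-0.049  0.697  0.716] [ 0.491 -0.629 -0.603] 394.1978511298556 [[-0.79, -0.61, -0.02], [-0.35, 0.49, -0.8], [0.5, -0.63, -0.6]]
{'clock': 0.1, 'joint_pos': [-1.249, 0.314, 0.045, 1.304, -0.0, 1.431], 'qvel': [0.0, -0.001, 0.004, -0.0, 0.002, -0.001], 'tau': [0.002, -48.173, 29.924, 0.013, -0.0, -0.0], 'tcp_pos': [0.256, -0.514, 0.238], 'orientation': [-0.001, 0.973, 0.229, -0.0], 'wrist_force': [-0.045, 0.107, -0.066], 'ft_torque': [0.024, -0.005, -0.009], 'grip_force': 0.0, 'finger_gap': 0.086}
```

View pics/top0b.png

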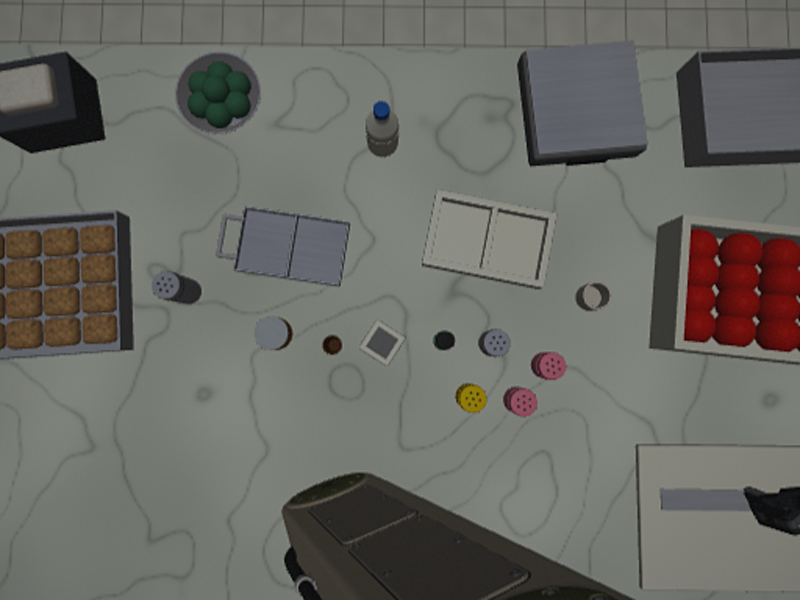

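View pics/side0b.png

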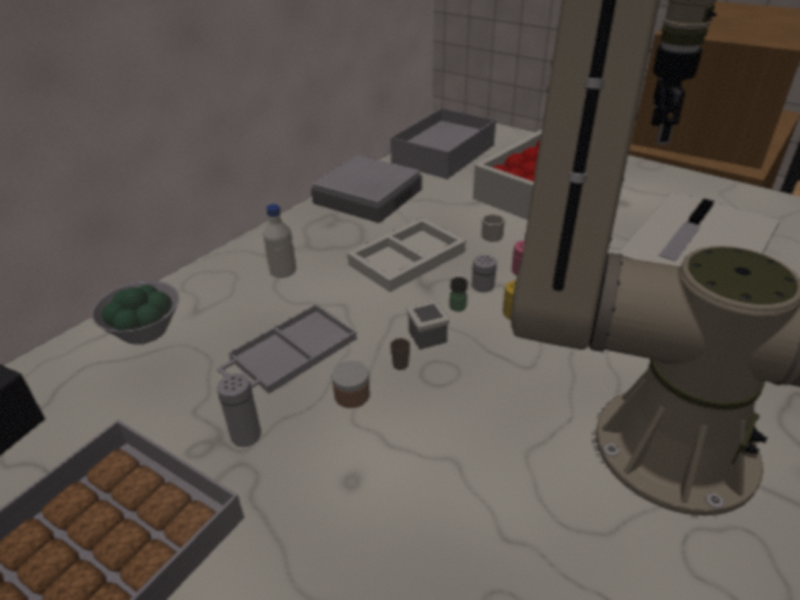

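```bash
cat > m.py <<'E'
from h import *
# Hough circle near seed (full-image px), top disc of diameter D at height z
def disc(r,seed,D,z):
    k=4;w=24;u0,v0=int(seed[0])-w,int(seed[1])-w
    g=cv2.cvtColor(r['image'],cv2.COLOR_BGR2GRAY)[v0:v0+2*w,u0:u0+2*w]
    g=cv2.resize(g,None,fx=k,fy=k,interpolation=cv2.INTER_CUBIC)
    R=k*r['camera_matrix'][0,0]*D/2/(1.005-z)
    c=cv2.HoughCircles(g,cv2.HOUGH_GRADIENT,1.5,200,param1=60,param2=8,minRadius=int(R*.88),maxRadius=int(R*1.12))
    x,y,rr=c[0][0]; u,v=u0+(x+.5)/k-.5,v0+(y+.5)/k-.5
    return u,v,rr/R,onz(r,u,v,z)
S={'tall':((165,285),.046,.110),'jar':((272,333),.058,.05),'cup':((332,345),.034,.046),'spice':((444,340),.034,.06),'short':((495,342),.046,.062),'pot':((593,296),.05,.044)}
E
python3 - <<'E'
from m import *
r=load('top0'); im=r['image']
for k,(s,D,z) in S.items():
    u,v,q,p=disc(r,(s[0]*.64,s[1]*.64),D,z); print(k,round(u,1),round(v,1),round(q,2),p.round(4),'reach',np.hypot(*p[:2]).round(3))
# corners picked -> refined
g=cv2.cvtColor(im,cv2.COLOR_BGR2GRAY)
for nm,cs,z in(('tray',[(245,207),(350,220),(341,285),(235,271)],.018),('crate',[(437,190),(556,211),(543,287),(423,266)],.03),('tub',[(380,320),(405,343),(384,364),(360,342)],.056)):
    c=np.float32(cs).reshape(-1,1,2)*.64
    P=np.array([onz(r,*q,z) for q in c[:,0]])[:,:2]
    print(nm,P.mean(0).round(4),[np.linalg.norm(P[i]-P[i-1]).round(3) for i in range(4)],'edge dirs',[np.degrees(np.arctan2(*(P[(i+1)%4]-P[i])[::-1])).round(1) for i in range(4)])
cv2.imwrite('pics/c1.png',cv2.resize(im[110:275,90:400],(800,426),interpolation=cv2.INTER_CUBIC))
E
```

```text
tall 105.2 181.4 0.99 [0.5195 0.3567 0.11  ] reach 0.63
jar 173.1 212.4 0.98 [0.4459 0.1982 0.05  ] reach 0.488
cup 211.8 220.6 0.93 [0.4256 0.0962 0.046 ] reach 0.436
spice 284.2 217.6 1.02 [ 0.4353 -0.0933  0.06  ] reach 0.445
short 313.6 218.9 0.89 [ 0.4325 -0.1692  0.062 ] reach 0.464
pot 376.6 189.6 0.91 [ 0.5124 -0.3403  0.044 ] reach 0.615
tray [0.5993 0.17  ] [np.float64(0.116), np.float64(0.188), np.float64(0.117), np.float64(0.188)] edge dirs [np.float64(-96.6), np.float64(173.2), np.float64(83.0), np.float64(-6.9)]
crate [ 0.6134 -0.1754] [np.float64(0.137), np.float64(0.211), np.float64(0.136), np.float64(0.211)] edge dirs [np.float64(-99.7), np.float64(169.6), np.float64(80.6), np.float64(-10.0)]
tub [0.4305 0.0095] [np.float64(0.05), np.float64(0.057), np.float64(0.049), np.float64(0.054)] edge dirs [np.float64(-132.0), np.float64(135.4), np.float64(48.3), np.float64(-41.6)]
```

View pics/c1.png

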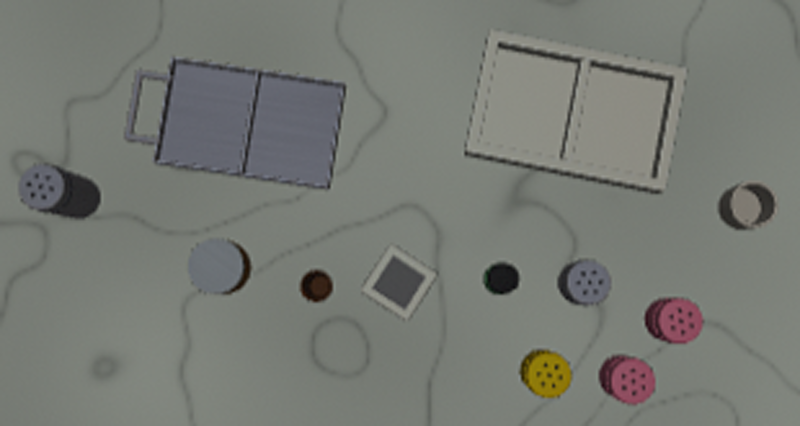

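The crop shows: steel-grey short shaker at (588,282), full-image (318,219). The pink ones at (675,320), (628,380) and the yellow one at (547,373) have the same shape but the wrong colour. The grey one fits "short steel shaker". Hough was off for it and the pot, so I'll check my hand picks by overlaying them on both views.

```bash
cat > ov.py <<'E'
from h import *
def overlay(r,objs,k,box,out):
    x0,y0,x1,y1=box; im=cv2.resize(r['image'][y0:y1,x0:x1],None,fx=k,fy=k,interpolation=cv2.INTER_CUBIC)
    t=np.linspace(0,2*np.pi,40)
    for x,y,D,h in objs:
        for z in(0,h):
            P=np.array([proj(r,(x+D/2*np.cos(a),y+D/2*np.sin(a),z)) for a in t])
            cv2.polylines(im,[np.int32((P-[x0,y0]+.5)*k)],True,(0,255,0) if z else (0,200,255),1)
    cv2.imwrite(out,im); return im
E
python3 - <<'E'
from ov import *
r=load('top0'); s=load('side0')
px={'tall':(106.3,182,.046,.110),'jar':(173.8,213,.058,.05),'cup':(212.2,220.7,.034,.046),'spice':(284.4,217.7,.034,.06),'short':(317.9,219.3,.046,.062),'pot':(380.9,189.9,.05,.044),'tub':(245,219.4,.058,.056),'yel':(302.3,254.5,.046,.062),'pk1':(351.5,234,.046,.062),'pk2':(333.3,257.2,.046,.062)}
o=[]
for k,(u,v,D,h) in px.items():
    p=onz(r,u,v,h); print(k,p.round(4)); o.append((p[0],p[1],D,h))
a=overlay(r,o,2.5,(90,150,400,275),'pics/oa.png'); b=overlay(s,o,2.2,(120,120,360,300),'pics/ob.png')
a=cv2.resize(a,(600,242)); W=np.zeros((242+396,600,3),np.uint8)
W[:242]=a; W[242:,:528]=b; cv2.imwrite('pics/o1.png',W[:600])
E
```

```text
tall [0.5181 0.3538 0.11  ]
jar [0.4444 0.1962 0.05  ]
cup [0.4253 0.0952 0.046 ]
spice [ 0.435  -0.0938  0.06  ]
short [ 0.4317 -0.1805  0.062 ]
pot [ 0.5116 -0.3518  0.044 ]
tub [0.4295 0.0086 0.056 ]
yel [ 0.341  -0.1398  0.062 ]
pk1 [ 0.3947 -0.2669  0.062 ]
pk2 [ 0.335  -0.2194  0.062 ]
```

View pics/o1.png

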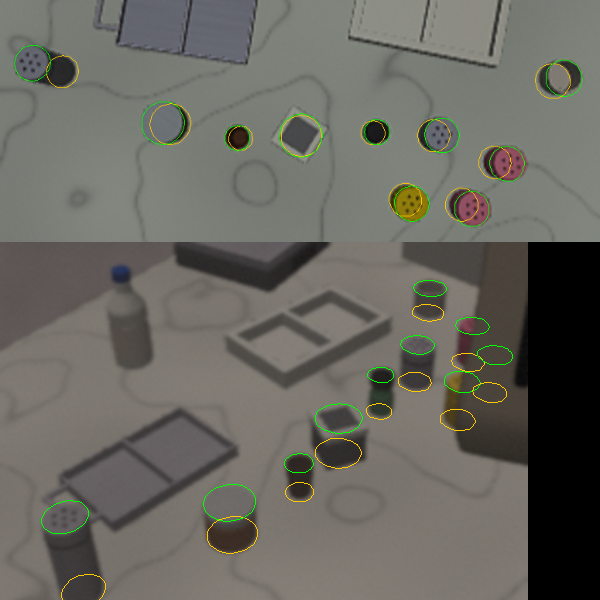

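Overlays (green tops, yellow feet) match in both views, so positions are good to a few mm. First move is above the jar.

apply_moves(moves=[7.56, 28.4, -3.5, 0, 0, 0.99, 7.56, 28.4, -3.5, 0, 0, 0.99, 7.56, 28.4, -3.5, 0, 0, 0.99, 7.56, 28.4, -3.5, 0, 0, 0.99, 7.56, 28.4, -3.5, 0, 0, 0.99, 7.56, 28.4, -3.5, 0, 0, 0.99, 7.56, 28.4, -3.5, 0, 0, 0.99, 7.56, 28.4, -3.5, 0, 0, 0.99, 7.56, 28.4, -3.5, 0, 0, 0.99, 7.56, 28.4, -3.5, 0, 0, 0.99, 7.56, 28.4, -3.5, 0, 0, 0.99, 7.56, 28.4, -3.5, 0, 0, 0.99, 7.56, 28.4, -3.5, 0, 0, 0.99, 7.56, 28.4, -3.5, 0, 0, 0.99, 7.56, 28.4, -3.5, 0, 0, 0.99, 7.56, 28.4, -3.5, 0, 0, 0.99, 7.56, 28.4, -3.5, 0, 0, 0.99, 7.56, 28.4, -3.5, 0, 0, 0.99, 7.56, 28.4, -3.5, 0, 0, 0.99, 7.56, 28.4, -3.5, 0, 0, 0.99], claw=100, newtons=40)

```text
clock: 1.77
tcp_pos: [0.4446, 0.1966, 0.151]
orientation: [-0.0, 0.747, 0.665, -0.001]
wrist_force: [0.5, 0.0, 0.1]
finger_gap: 0.0853
grip_force: 0.0
```

apply_moves(moves=[0, 0, -2.5, 0, 0, 0, 0, 0, -4, 0, 0, 0, 0, 0, -4.96, 0, 0, 0, 0, 0, -4.96, 0, 0, 0, 0, 0, -4.96, 0, 0, 0])

```text
clock: 2.18
tcp_pos: [0.4426, 0.1935, 0.0266]
orientation: [-0.001, 0.748, 0.663, -0.003]
wrist_force: [0.2, 0.1, 1.5]
finger_gap: 0.0854
grip_force: 0.0
```

apply_moves(moves=[0, 0, 0, 0, 0, 0, 0, 0, 0, 0, 0, 0, 0, 0, 0, 0, 0, 0, 0, 0, 0, 0, 0, 0, 0, 0, 0, 0, 0, 0, 0, 0, 0, 0, 0, 0], claw=0, newtons=50)

```text
clock: 2.68
tcp_pos: [0.4471, 0.1955, 0.0309]
orientation: [0.001, 0.748, 0.664, 0.002]
wrist_force: [-1.2, -1.8, 7.2]
finger_gap: 0.0568
grip_force: 52.1
```

apply_moves(moves=[0, 0, 1, 0, 0, 0, 0, 0, 2.5, 0, 0, 0, 0.5, 0, 3, 0, 0, 0, 2, 0.2, 3, 0, 0, 0, 3.5, 0.4, 3, 0, 0, 0, 5, 0.6, 3, 0, 0, 0, 6, 0.8, 3, 0, 0, 0, 6.4, 0.84, 3, 0, 0, 0, 6.4, 0.84, 3, 0, 0, 0, 6.4, 0.84, 3, 0, 0, 0, 6.4, 0.84, 2, 0, 0, 0, 6.4, 0.84, 1.2, 0, 0, 0, 6.4, 0.84, 1.2, 0, 0, 0, 6.4, 0.84, 1.2, 0, 0, 0])

```text
clock: 3.85
tcp_pos: [0.6029, 0.2159, 0.0575]
orientation: [-0.001, 0.748, 0.664, -0.001]
wrist_force: [0.7, 0.7, -1.1]
finger_gap: 0.0566
grip_force: 54.8
```

```bash
python3 - <<'E'
from h import *
a=snap('top','t1')['image'][100:230,100:300]; b=snap('side','s1')['image'][170:300,120:320]
cv2.imwrite('pics/v1.png',cv2.resize(np.hstack([a,b]),(800,260),interpolation=cv2.INTER_CUBIC))
E
```

```text
(no output)
```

View pics/v1.png

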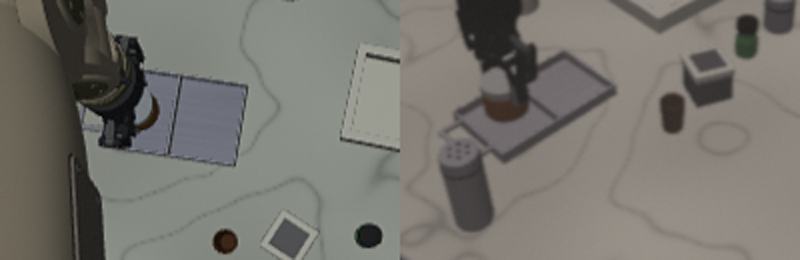

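apply_moves(moves=[0, 0, -0.5, 0, 0, 0, 0, 0, -0.8, 0, 0, 0, 0, 0, -0.88, 0, 0, 0, 0, 0, -0.92, 0, 0, 0, 0, 0, -0.92, 0, 0, 0, 0, 0, -0.92, 0, 0, 0])

```text
clock: 4.45
tcp_pos: [0.6055, 0.2163, 0.0354]
orientation: [0.0, 0.748, 0.664, 0.0]
wrist_force: [0.3, 0.8, -2.2]
finger_gap: 0.0562
grip_force: 54.8
```

apply_moves(moves=[0, 0, -0.05, 0, 0, 0, 0, 0, -0.1, 0, 0, 0, 0, 0, -0.1, 0, 0, 0, 0, 0, -0.1, 0, 0, 0])

```text
clock: 4.78
tcp_pos: [0.6058, 0.2163, 0.034]
orientation: [0.001, 0.748, 0.664, 0.001]
wrist_force: [-2.6, -1.3, 5.1]
finger_gap: 0.0568
grip_force: 55.5
```

apply_moves(moves=[0, 0, 0, 0, 0, 0, 0, 0, 0, 0, 0, 0, 0, 0, 0, 0, 0, 0, 0, 0, 0, 0, 0, 0, 0, 0, 1, 0, 0, 0, 0, 0, 2.5, 0, 0, 0, 0, 0, 4, 0, 0, 0, -3.74, -22.75, 4, 0, 0, 0, -3.74, -22.75, 4, 0, 0, 0, -3.74, -22.75, 4, 0, 0, 0, -3.74, -22.75, 4, 0, 0, 0, -3.74, -22.75, 4, 0, 0, 0, -3.74, -22.75, 4, 0, 0, 0, -3.74, -22.75, 4, 0, 0, 0, -3.74, -22.75, 4, 0, 0, 0, -3.74, -22.75, 4, 0, 0, 0, -3.74, -22.75, 4, 0, 0, 0, -3.74, -22.75, 4, 0, 0, 0, -3.74, -22.75, 4, 0, 0, 0, -3.74, -22.75, 4, 0, 0, 0], claw=100)

```text
clock: 6.45
tcp_pos: [0.5166, -0.3204, 0.1324]
orientation: [0.0, 0.748, 0.664, 0.0]
wrist_force: [1.4, -0.4, -0.1]
finger_gap: 0.0856
grip_force: 0.0
```

```bash
python3 - <<'E'
from h import *
for n,f in(('top','t2'),('side','s2')): snap(n,f)
r,s=load('t2'),load('s2')
a=r['image'][100:250,90:310]; b=s['image'][160:310,110:330]
cv2.imwrite('pics/v2.png',cv2.resize(np.hstack([a,b]),(800,273),interpolation=cv2.INTER_CUBIC))
print(proj(r,(.605,.217,.053)),proj(s,(.605,.217,.053)))
E
```

```text
[167.48954231 152.49506399] [171.87266691 216.02263594]
```

View pics/v2.png

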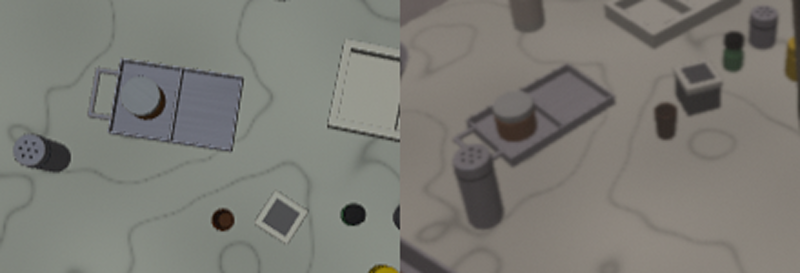

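apply_moves(moves=[-0.2, -1.3, 0, 0, 0, 0, -0.2, -1.3, 0, 0, 0, 0, -0.2, -1.3, 0, 0, 0, 0, -0.2, -1.3, 0, 0, 0, 0])

```text
clock: 6.88
tcp_pos: [0.5122, -0.3501, 0.132]
orientation: [-0.0, 0.748, 0.664, 0.0]
wrist_force: [0.1, 0.5, -0.0]
finger_gap: 0.0855
grip_force: 0.0
```

apply_moves(moves=[0, 0, -1.5, 0, 0, 0, 0, 0, -3, 0, 0, 0, 0, 0, -4, 0, 0, 0, 0, 0, -4.5, 0, 0, 0, 0, 0, -4.5, 0, 0, 0, 0, 0, -4.5, 0, 0, 0])

```text
clock: 7.38
tcp_pos: [0.5122, -0.3491, 0.0193]
orientation: [-0.001, 0.747, 0.664, -0.0]
wrist_force: [-0.2, 0.2, 0.4]
finger_gap: 0.0854
grip_force: 0.0
```

apply_moves(moves=[0, 0, 0, 0, 0, 0, 0, 0, 0, 0, 0, 0, 0, 0, 0, 0, 0, 0, 0, 0, 0, 0, 0, 0, 0, 0, 0, 0, 0, 0, 0, 0, 0, 0, 0, 0, 0, 0, 0, 0, 0, 0], claw=0, newtons=40)

```text
clock: 7.97
tcp_pos: [0.5137, -0.3516, 0.022]
orientation: [0.002, 0.748, 0.664, 0.001]
wrist_force: [0.1, 1.1, 5.6]
finger_gap: 0.0481
grip_force: 41.3
```

apply_moves(moves=[0, 0, 1.5, 0, 0, 0, 0, 0, 3, 0, 0, 0, 0, 0, 4.5, 0, 0, 0, 3.7, 22.64, 4.5, 0, 0, 0, 3.7, 22.64, 4.5, 0, 0, 0, 3.7, 22.64, 4.5, 0, 0, 0, 3.7, 22.64, 4.5, 0, 0, 0, 3.7, 22.64, 4.5, 0, 0, 0, 3.7, 22.64, 4.5, 0, 0, 0, 3.7, 22.64, 4.5, 0, 0, 0, 3.7, 22.64, 4.5, 0, 0, 0, 3.7, 22.64, 4.5, 0, 0, 0, 3.7, 22.64, 4.5, 0, 0, 0, 3.7, 22.64, 4.5, 0, 0, 0, 3.7, 22.64, 4.5, 0, 0, 0, 3.7, 22.64, 4.5, 0, 0, 0, 3.7, 22.64, 4.5, 0, 0, 0, 3.7, 22.64, 4.5, 0, 0, 0, 3.7, 22.64, 4.5, 0, 0, 0, 3.7, 22.64, 4.5, 0, 0, 0])

```text
clock: 9.63
tcp_pos: [0.6045, 0.2149, 0.1322]
orientation: [0.0, 0.748, 0.664, -0.0]
wrist_force: [-1.2, -0.2, -0.6]
finger_gap: 0.0483
grip_force: 42.2
```

apply_moves(moves=[0, 0, -0.7, 0, 0, 0, 0, 0, -1.4, 0, 0, 0, 0, 0, -1.9, 0, 0, 0, 0, 0, -2.1, 0, 0, 0, 0, 0, -2.2, 0, 0, 0, 0, 0, -2.2, 0, 0, 0, 0, 0, -2.2, 0, 0, 0])

```text
clock: 10.22
tcp_pos: [0.6054, 0.2146, 0.0782]
orientation: [0.0, 0.748, 0.663, 0.001]
wrist_force: [0.3, 0.3, -1.9]
finger_gap: 0.0483
grip_force: 42.2
```

apply_moves(moves=[0, 0, -0.07, 0, 0, 0, 0, 0, -0.14, 0, 0, 0, 0, 0, -0.14, 0, 0, 0, 0, 0, -0.14, 0, 0, 0])

```text
clock: 10.55
tcp_pos: [0.6057, 0.2153, 0.075]
orientation: [0.001, 0.748, 0.664, 0.001]
wrist_force: [0.3, -0.6, 3.7]
finger_gap: 0.0479
grip_force: 42.6
```

```bash
python3 - <<'E'
from h import *
b=snap('side','s3')['image'][150:290,110:260]
cv2.imwrite('pics/v3.png',cv2.resize(b,None,fx=4,fy=4,interpolation=cv2.INTER_CUBIC))
E
```

```text
(no output)
```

View pics/v3.png

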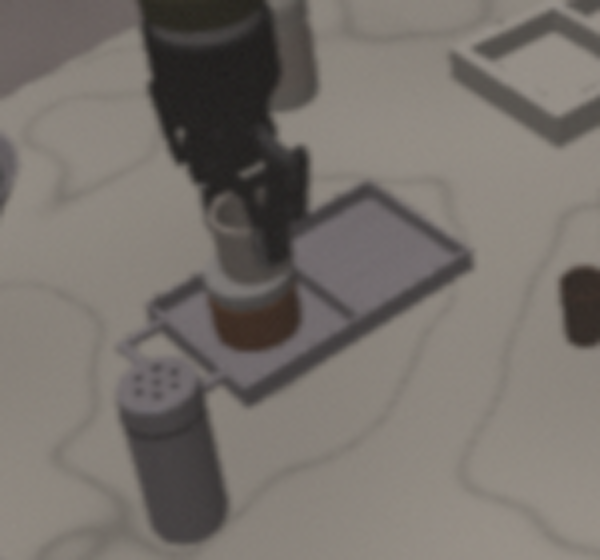

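apply_moves(moves=[0, 0, 0, 0, 0, 0, 0, 0, 0, 0, 0, 0, 0, 0, 0, 0, 0, 0, 0, 0, 0, 0, 0, 0, 0, 0, 0.5, 0, 0, 0, 0, 0, 1.5, 0, 0, 0, 0, 0, 3, 0, 0, 0, 0, 0, 4, 0, 0, 0, -3.44, 5.56, 4, 0, 0, 0, -3.44, 5.56, 4, 0, 0, 0, -3.44, 5.56, 4, 0, 0, 0, -3.44, 5.56, 4, 0, 0, 0, -3.44, 5.56, 4, 0, 0, 0, -3.44, 5.56, 4, 0, 0, 0, -3.44, 5.56, 4, 0, 0, 0], claw=100)

```text
clock: 11.85
tcp_pos: [0.5187, 0.3543, 0.1736]
orientation: [0.0, 0.748, 0.664, -0.0]
wrist_force: [-0.3, 0.0, -0.4]
finger_gap: 0.0854
grip_force: 0.0
```

apply_moves(moves=[0, 0, -1.5, 0, 0, 0, 0, 0, -3, 0, 0, 0, 0, 0, -3.8, 0, 0, 0, 0, 0, -3.8, 0, 0, 0, 0, 0, -3.8, 0, 0, 0])

```text
clock: 12.27
tcp_pos: [0.5188, 0.3524, 0.0777]
orientation: [-0.0, 0.749, 0.663, -0.002]
wrist_force: [-1.4, 1.3, -0.1]
finger_gap: 0.0853
grip_force: 0.0
```

apply_moves(moves=[0, 0, 0, 0, 0, 0, 0, 0, 0, 0, 0, 0, 0, 0, 0, 0, 0, 0, 0, 0, 0, 0, 0, 0, 0, 0, 0, 0, 0, 0, 0, 0, 0, 0, 0, 0, 0, 0, 0, 0, 0, 0], claw=0, newtons=50)

```text
clock: 12.85
tcp_pos: [0.5198, 0.3548, 0.081]
orientation: [0.001, 0.748, 0.664, 0.002]
wrist_force: [-0.4, -0.7, 5.1]
finger_gap: 0.045
grip_force: 50.3
```

apply_moves(moves=[0, 0, 1.5, 0, 0, 0, 0, 0, 3, 0, 0, 0, 0, 0, 4.5, 0, 0, 0, 0, 0, 5.2, 0, 0, 0, 1, -3, 5.2, 0, 0, 0, 3.04, -9.22, 5.2, 0, 0, 0, 3.04, -9.22, 5.2, 0, 0, 0, 3.04, -9.22, 5.2, 0, 0, 0, 3.04, -9.22, 5.2, 0, 0, 0, 3.04, -9.22, 5.2, 0, 0, 0, 3.04, -9.22, 5.2, 0, 0, 0, 3.04, -9.22, 5.2, 0, 0, 0, 3.04, -9.22, 5.2, 0, 0, 0])

```text
clock: 13.93
tcp_pos: [0.5946, 0.1237, 0.2089]
orientation: [-0.0, 0.748, 0.664, 0.0]
wrist_force: [-0.3, -0.1, -1.1]
finger_gap: 0.0451
grip_force: 52.4
```

apply_moves(moves=[0, 0, -1.2, 0, 0, 0, 0, 0, -2.4, 0, 0, 0, 0, 0, -3.6, 0, 0, 0, 0, 0, -4.5, 0, 0, 0, 0, 0, -4.85, 0, 0, 0, 0, 0, -4.95, 0, 0, 0, 0, 0, -5, 0, 0, 0, 0, 0, -5, 0, 0, 0, 0, 0, -5, 0, 0, 0])

```text
clock: 14.68
tcp_pos: [0.5957, 0.1243, 0.085]
orientation: [0.001, 0.748, 0.664, 0.001]
wrist_force: [0.4, 0.4, -1.8]
finger_gap: 0.0449
grip_force: 51.4
```

apply_moves(moves=[0, 0, -0.05, 0, 0, 0, 0, 0, -0.1, 0, 0, 0, 0, 0, -0.1, 0, 0, 0, 0, 0, -0.1, 0, 0, 0])

```text
clock: 15.02
tcp_pos: [0.5958, 0.1239, 0.0836]
orientation: [0.001, 0.748, 0.664, 0.001]
wrist_force: [-2.7, 0.5, 7.9]
finger_gap: 0.0451
grip_force: 52.4
```

apply_moves(moves=[0, 0, 0, 0, 0, 0, 0, 0, 0, 0, 0, 0, 0, 0, 0, 0, 0, 0, 0, 0, 0, 0, 0, 0, 0, 0, 0.5, 0, 0, 0, 0, 0, 1.5, 0, 0, 0, 0, 0, 3, 0, 0, 0, 0, 0, 4, 0, 0, 0, -6.49, -12.16, 4, 0, 0, 0, -6.49, -12.16, 4, 0, 0, 0, -6.49, -12.16, 4, 0, 0, 0, -6.49, -12.16, 4, 0, 0, 0, -6.49, -12.16, 4, 0, 0, 0, -6.49, -12.16, 4, 0, 0, 0, -6.49, -12.16, 4, 0, 0, 0, -6.49, -12.16, 4, 0, 0, 0, -6.49, -12.16, 4, 0, 0, 0, -6.49, -12.16, 4, 0, 0, 0, -6.49, -12.16, 4, 0, 0, 0, -6.49, -12.16, 4, 0, 0, 0], claw=85)

```text
clock: 16.68
tcp_pos: [0.433, -0.1796, 0.1813]
orientation: [-0.0, 0.748, 0.664, 0.0]
wrist_force: [-0.2, 0.5, 0.8]
finger_gap: 0.0728
grip_force: 0.0
```

apply_moves(moves=[0, 0, -1.5, 0, 0, 0, 0, 0, -3, 0, 0, 0, 0, 0, -4.5, 0, 0, 0, 0, 0, -5.5, 0, 0, 0, 0, 0, -5.95, 0, 0, 0, 0, 0, -5.95, 0, 0, 0, 0, 0, -5.95, 0, 0, 0])

```text
clock: 17.27
tcp_pos: [0.4328, -0.1787, 0.0321]
orientation: [-0.001, 0.747, 0.665, -0.0]
wrist_force: [0.9, 0.7, 0.8]
finger_gap: 0.0719
grip_force: 0.0
```

apply_moves(moves=[0, 0, 0, 0, 0, 0, 0, 0, 0, 0, 0, 0, 0, 0, 0, 0, 0, 0, 0, 0, 0, 0, 0, 0, 0, 0, 0, 0, 0, 0, 0, 0, 0, 0, 0, 0, 0, 0, 0, 0, 0, 0], claw=0, newtons=50)

```text
clock: 17.85
tcp_pos: [0.4338, -0.1807, 0.0342]
orientation: [0.001, 0.748, 0.664, 0.001]
wrist_force: [-0.4, 1.7, 6.2]
finger_gap: 0.0451
grip_force: 51.2
```

apply_moves(moves=[0, 0, 1.2, 0, 0, 0, 0, 0, 2.5, 0, 0, 0, 0, 0, 3.2, 0, 0, 0, 6.93, -1.78, 3.2, 0, 0, 0, 6.93, -1.78, 3.2, 0, 0, 0, 6.93, -1.78, 3.2, 0, 0, 0, 6.93, -1.78, 3.2, 0, 0, 0, 6.93, -1.78, 3.2, 0, 0, 0, 6.93, -1.78, 3.2, 0, 0, 0, 6.93, -1.78, 3.2, 0, 0, 0, 6.93, -1.78, 3.2, 0, 0, 0, 6.93, -1.78, 2, 0, 0, 0, 6.93, -1.78, 1, 0, 0, 0, 6.93, -1.78, 0.5, 0, 0, 0, 6.93, -1.78, 0.35, 0, 0, 0, 6.93, -1.78, 0.35, 0, 0, 0, 6.93, -1.78, 0.35, 0, 0, 0])

```text
clock: 19.27
tcp_pos: [0.6049, -0.2246, 0.0422]
orientation: [0.0, 0.748, 0.664, 0.0]
wrist_force: [0.0, -0.5, -2.0]
finger_gap: 0.0451
grip_force: 52.7
```

apply_moves(moves=[0, 0, -0.06, 0, 0, 0, 0, 0, -0.12, 0, 0, 0, 0, 0, -0.12, 0, 0, 0, 0, 0, -0.12, 0, 0, 0])

```text
clock: 19.6
tcp_pos: [0.6061, -0.2251, 0.0402]
orientation: [0.001, 0.748, 0.664, 0.0]
wrist_force: [-3.9, 1.2, 5.8]
finger_gap: 0.0451
grip_force: 53.3
```

apply_moves(moves=[0, 0, 0, 0, 0, 0, 0, 0, 0, 0, 0, 0, 0, 0, 0, 0, 0, 0, 0, 0, 0, 0, 0, 0, 0, 0, 0.5, 0, 0, 0, 0, 0, 1.5, 0, 0, 0, 0, 0, 3, 0, 0, 0, 0, 0, 4, 0, 0, 0, -7.02, 9.34, 4, 0, 0, -0.63, -7.02, 9.34, 4, 0, 0, -0.63, -7.02, 9.34, 4, 0, 0, -0.63, -7.02, 9.34, 4, 0, 0, -0.63, -7.02, 9.34, 4, 0, 0, -0.63, -7.02, 9.34, 4, 0, 0, -0.63, -7.02, 9.34, 4, 0, 0, -0.63, -7.02, 9.34, 4, 0, 0, -0.63, -7.02, 9.34, 4, 0, 0, -0.63, -7.02, 9.34, 4, 0, 0, -0.63, -7.02, 9.34, 4, 0, 0, -0.63], claw=80)

```text
clock: 21.18
tcp_pos: [0.4317, 0.0079, 0.1386]
orientation: [0.001, 0.917, 0.399, 0.001]
wrist_force: [0.3, -0.1, 0.2]
finger_gap: 0.068
grip_force: 0.0
```

apply_moves(moves=[0, 0, 0, 0, 0, 0, 0, 0, 0, 0, 0, 0, 0, 0, -1.5, 0, 0, 0, 0, 0, -3, 0, 0, 0, 0, 0, -4.3, 0, 0, 0, 0, 0, -4.3, 0, 0, 0, 0, 0, -4.3, 0, 0, 0], claw=100)

```text
clock: 21.77
tcp_pos: [0.4288, 0.0085, 0.0297]
orientation: [-0.001, 0.917, 0.399, -0.002]
wrist_force: [-0.3, -0.3, 0.6]
finger_gap: 0.0855
grip_force: 0.0
```

apply_moves(moves=[0, 0, 0, 0, 0, 0, 0, 0, 0, 0, 0, 0, 0, 0, 0, 0, 0, 0, 0, 0, 0, 0, 0, 0, 0, 0, 0, 0, 0, 0, 0, 0, 0, 0, 0, 0], claw=0, newtons=50)

```text
clock: 22.27
tcp_pos: [0.432, 0.0085, 0.0333]
orientation: [0.001, 0.917, 0.4, 0.002]
wrist_force: [-1.6, 0.0, 6.5]
finger_gap: 0.0599
grip_force: 49.7
```

apply_moves(moves=[0, 0, 0, 0, 0, 0, 0, 0, 0.5, 0, 0, 0, 0, 0, 2, 0, 0, 0, 0, 0, 3.2, 0, 0, 0, 7.7, -5.38, 3.2, 0, 0, 0.57, 7.7, -5.38, 3.2, 0, 0, 0.57, 7.7, -5.38, 3.2, 0, 0, 0.57, 7.7, -5.38, 3.2, 0, 0, 0.57, 7.7, -5.38, 3.2, 0, 0, 0.57, 7.7, -5.38, 3.2, 0, 0, 0.57, 7.7, -5.38, 3.2, 0, 0, 0.57, 7.7, -5.38, 3.2, 0, 0, 0.57, 7.7, -5.38, 3.2, 0, 0, 0.57, 7.7, -5.38, 3.2, 0, 0, 0.57, 7.7, -5.38, 2, 0, 0, 0.57, 7.7, -5.38, 1, 0, 0, 0.57, 7.7, -5.38, 1, 0, 0, 0.57])

```text
clock: 23.68
tcp_pos: [0.6184, -0.1237, 0.0516]
orientation: [-0.004, 0.767, 0.641, -0.002]
wrist_force: [-2.0, 1.0, -3.1]
finger_gap: 0.0597
grip_force: 52.6
```

```bash
python3 - <<'E'
from h import *
a=snap('top','t4')['image'][100:280,90:400]; b=snap('side','s4')['image'][110:310,110:370]
a=cv2.resize(a,None,fx=1.7,fy=1.7);b=cv2.resize(b,(a.shape[1],a.shape[1]*200//260))
cv2.imwrite('pics/v4.png',np.vstack([a[:,:],b])[:600] if 0 else cv2.resize(np.hstack([cv2.resize(a,(400,232)),cv2.resize(b,(400,308))[:232]]),(800,464)))
E
```

```text
(no output)
```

View pics/v4.png

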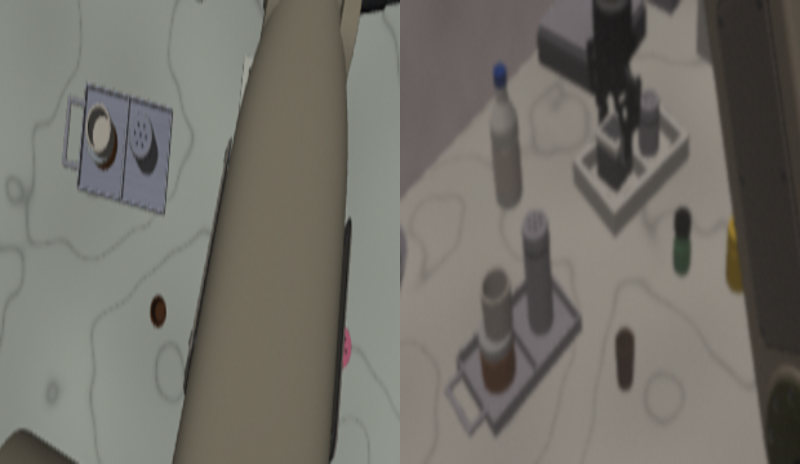

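All good: the tray is finished, and the tub hangs over the free crate pocket beside the short shaker. Lowering it now.

apply_moves(moves=[0, 0, -0.4, 0, 0, 0, 0, 0, -0.6, 0, 0, 0, 0, 0, -0.66, 0, 0, 0, 0, 0, -0.7, 0, 0, 0, 0, 0, -0.7, 0, 0, 0])

```text
clock: 24.2
tcp_pos: [0.6229, -0.1258, 0.0394]
orientation: [0.0, 0.767, 0.641, 0.0]
wrist_force: [-2.8, 1.3, 3.3]
finger_gap: 0.0596
grip_force: 53.1
```

apply_moves(moves=[0, 0, -0.04, 0, 0, 0, 0, 0, -0.08, 0, 0, 0, 0, 0, -0.08, 0, 0, 0])

```text
clock: 24.45
tcp_pos: [0.6229, -0.1258, 0.0393]
orientation: [0.001, 0.767, 0.641, 0.0]
wrist_force: [-6.6, 1.7, 15.0]
finger_gap: 0.06
grip_force: 54.2
```

In contact with the floor; release, rise and move aside to let the cameras see.

apply_moves(moves=[0, 0, 0.08, 0, 0, 0, 0, 0, 0.08, 0, 0, 0, 0, 0, 0.08, 0, 0, 0, 0, 0, 0.08, 0, 0, 0, 0, 0, 0.5, 0, 0, 0, 0, 0, 1.5, 0, 0, 0, 0, 0, 3, 0, 0, 0, 0, 0, 4.5, 0, 0, 0, 0, 0, 6, 0, 0, 0, -4, -10, 6, 0, 0, 0, -4, -10, 6, 0, 0, 0, -4, -10, 6, 0, 0, 0, -4, -10, 6, 0, 0, 0, -4, -10, 6, 0, 0, 0, -4, -10, 6, 0, 0, 0, -4, -10, 6, 0, 0, 0, -4, -10, 6, 0, 0, 0, -4, -10, 6, 0, 0, 0], claw=82)

```text
clock: 25.95
tcp_pos: [0.5221, -0.3771, 0.1865]
orientation: [-0.0, 0.768, 0.64, 0.0]
wrist_force: [0.3, 0.2, -0.9]
finger_gap: 0.07
grip_force: 0.0
```

```bash
python3 - <<'E'
from ov import *
r=snap('top','t5'); s=snap('side','s5')
o=[(.605,.217,.058,.053),(.595,.1235,.046,.113),(.605,-.225,.046,.068),(.622,-.126,.058,.062),(.4253,.0952,.034,.046),(.435,-.0938,.034,.06)]
a=r['image'][100:260,130:370]; b=s['image'][110:270,130:370]
a=cv2.resize(a,(400,267),interpolation=cv2.INTER_CUBIC);b=cv2.resize(b,(400,267),interpolation=cv2.INTER_CUBIC)
oa=overlay(r,o[4:],400/240,(130,100,370,260),'pics/x.png')
ob=overlay(s,o,400/240,(130,110,370,270),'pics/x.png')
cv2.imwrite('pics/v5.png',np.vstack([np.hstack([a,b]),np.hstack([cv2.resize(oa,(400,267)),cv2.resize(ob,(400,267))])]))
E
```

```text
(no output)
```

View pics/v5.png

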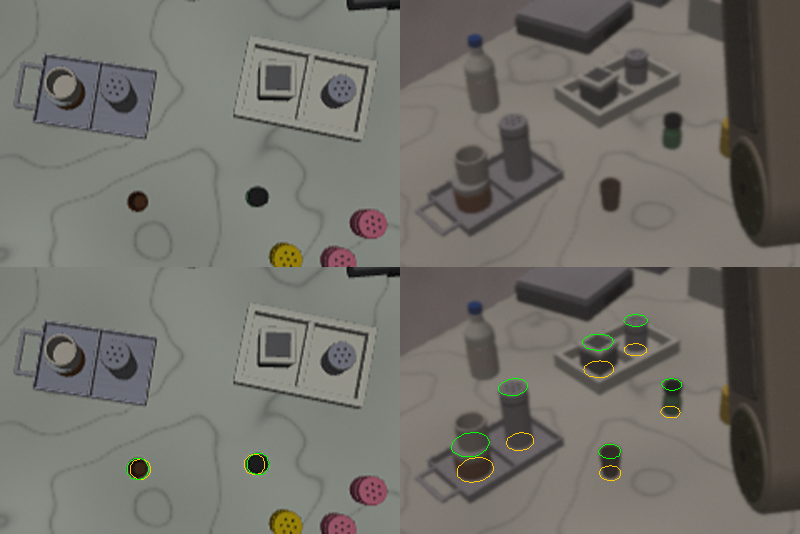

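```bash
python3 - <<'E'
from h import *
r,s=load('t5'),load('s5')
print('pot rim',onz(r,130+65/1.667,100+86/1.667,.097),onz(s,130+70.5/1.667,110+156/1.667,.097),'jar lid side', onz(s,130+73/1.667,110+181/1.667,.053))
E
```

```text
pot rim [0.59885138 0.20308949 0.097     ] [0.59658839 0.21480884 0.097     ] jar lid side [0.59346713 0.22107368 0.053     ]
```

```bash
python3 - <<'E'
from ov import *
r,s=load('t5'),load('s5')
ims=[]
for c,b in((r,(145,125,205,185)),(s,(140,175,200,245))):
    x0,y0,x1,y1=b; k=6
    im=cv2.resize(c['image'][y0:y1,x0:x1],None,fx=k,fy=k,interpolation=cv2.INTER_CUBIC); t=np.linspace(0,6.28,60)
    for x,y,R,z,col in((.6045,.215,.025,.097,(0,255,0)),(.6045,.215,.029,.053,(0,200,255)),(.6045,.215,.029,.003,(255,100,0))):
        P=np.array([proj(c,(x+R*np.cos(a),y+R*np.sin(a),z)) for a in t]); cv2.polylines(im,[np.int32((P-[x0,y0]+.5)*k)],True,col,1)
    ims.append(im[:360] if 0 else cv2.resize(im,(400,int(im.shape[0]*400/im.shape[1]))))
h=max(i.shape[0] for i in ims); ims=[cv2.copyMakeBorder(i,0,h-i.shape[0],0,0,0) for i in ims]
cv2.imwrite('pics/v6.png',np.hstack(ims))
E
```

```text
(no output)
```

View pics/v6.png

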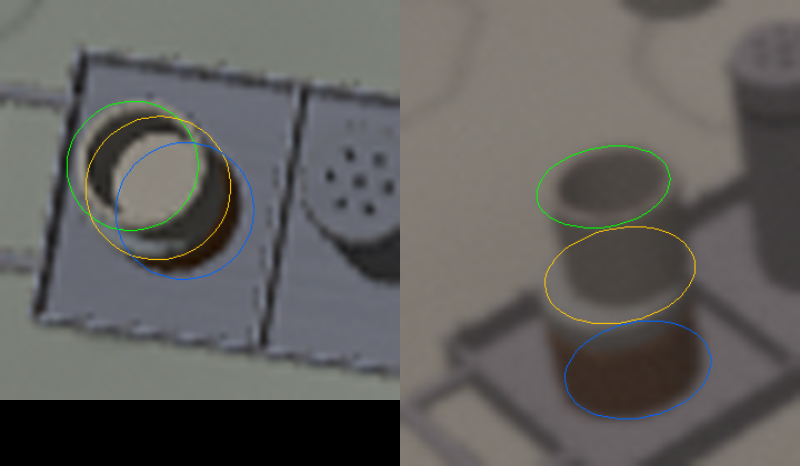

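```bash
python3 - <<'E'
from m import *
a=load('t2');b=load('t5');s=load('s2')
print(disc(a,(168,153),.058,.053)); print(disc(b,(166,149.5),.05,.097))
for tag,(x0,y0,x1,y1) in(('s5',(155,195,195,240)),('s2',(150,195,195,240))):
    r=load(tag); hsv=cv2.cvtColor(r['image'],cv2.COLOR_BGR2HSV)[y0:y1,x0:x1]
    m=((hsv[...,0]<15)&(hsv[...,1]>70)).astype(np.uint8); x,y,w,h=cv2.boundingRect(m)
    print(tag,'amber box',x0+x,y0+y,w,h, 'expected col',proj(r,(.605,.215,.02))[0])
E
```

```text
(np.float32(170.4375), np.float32(154.6875), np.float64(0.9348686522589411), array([0.5991668 , 0.20897267, 0.053     ]))
(np.float32(169.9375), np.float32(154.8125), np.float64(1.0380827778311725), array([0.5905859 , 0.20044254, 0.097     ]))
s5 amber box 163 224 21 13 expected col 174.2315749672251
s2 amber box 163 223 21 14 expected col 174.2315749672251
```

```bash
python3 -c "
from h import *
print(job.hand_in())"
```

```text
the job is handed in; nothing more can be done
None
```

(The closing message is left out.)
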